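# Fish a trapped spacer key out of a covered slot with a hooked pick

### The job

The spacer key has slid in under the clear cover of the strip guide. Take the hooked pick from its stand, hook it behind the key's red hoop and gently draw the key out until all of it lies flat on the guide's front apron, clear of the cover, then hang the pick upright in its stand again. Go by feel, with no more than 20 newtons between the pick and the guide or key, keep the gripper off the key, and leave the other things where they are.

Things in the scene. Friction and masses are not known exactly. Their poses are not given: they have to be found in the camera images.
- guide: Strip guide fixed to the bench. Origin: underside, on the slot's centre line, in the plane of the slot's mouth; x into the slot, z up. Plywood base 10 thick, 84 wide, x -105..115; the open apron is x<0. Dark walls and a 4 mm clear cover over x 0..115; cover's top at z 43, with a brass boss (r 7, 9 high) on it at x 50.
- mouth (a point): Centre of the slot's mouth at floor level (z 10 over the bench). Slot behind it: 20 wide, 29 high under the cover, 97 deep, floor flush with the apron. Under the brass boss (x 50) a spring plunger presses the key down with about 6 N, so pulling it takes about 5 to 9 N until it is free; friction varies. Fingers do not fit in.
- key: Steel bar 60 x 16 x 5, about 50 g, lying in the slot with its long x axis along it. Origin: middle of its underside; x points into the slot, front end at x -30. A red hoop stands across it at x -25: wire r 2, 12 long in y to the wire's centres, its top bar's axis 11 and its crest 13 above the key's underside. The hoop starts 10 to 24 inside the mouth.
- stand: Wooden pick stand fixed to the bench: foot 90 x 70 x 8 and two upright cheeks, 76 long in x, 12 thick, tops at z 74, with a 14 wide gap between them, along x and open above and at both ends. Origin: middle of its underside. The pick's collar rests on the cheeks, its shank hangs in the gap, hook towards +x of the stand.
- stand_rest (a point): Middle of the gap at the level of the cheek tops: where the pick's origin may be put back (anywhere within 20 along x, 5 across; the 14 gap takes the shank).
- pick: Hooked pick, 160 g. Origin: shank axis at the underside of its 30 x 30 x 5 collar; z up, x the way the hook points. Orange handle 16 x 16, z 5..71; sleeve r 3.5, z -14..0. Shank r 2.5 goes down, turns to a level toe (r 2.5) reaching 40 along x; there a tip (r 2) turns down, its end 9 below the toe's axis. See collar for its length.
- collar (a point): The pick's origin again. The shank telescopes, stuck fast (60 N) at an unknown length, other each time: the tip's end is 40 to 64 below this point and the toe's axis 31 to 55. Not reported: find it by touching the tip down slowly on the apron. Toe top to tip end is 11.5, so over the hoop's crest (13) and under the cover (29) there are only 4.5 to spare.
- running_pliers: Blue-handled pliers 56 x 172 x 14 lying on the bench, a bystander. Origin: middle of the underside.
- masking_tape: Roll of cream tape, 96 across, 24 high, lying on the bench, a bystander. Origin: middle of the underside.
- offcut: Brown wooden offcut 30 x 85 x 12 lying on the bench, a bystander. Origin: middle of the underside.

How it is judged:
By the outcome, as a careful person would: the job done as asked, in the order asked, and still so for the second after the job is handed in, with the robot touching nothing.
It also fails if it takes over 67 s, if anything falls off the work surface, if the arm or the gripper's body presses on something with over 40 N, if the wrist force passes 120 N, or if a joint passes its speed limit or range.

### The arm

A 6-joint arm with a two-finger parallel gripper is mounted at the origin on a cart in front of the work surface, level with it; the furniture and walls round the work are solid. World frame = base frame: x ahead of the robot, y to its left, z up, the work surface at z = 0. Lengths are in m, angles in rad, forces in N, time in s.
With the tool pointing down it reaches from about 0.375 to 0.9 m from the base axis. Payload 3.1 kg.
Tool frame: the origin (TCP) lies at the centre of the arm's flange, where the gripper is bolted on; the fingertips stand 173 mm ahead of it and the grasp point (between the pads) lies 155 mm ahead of it; z points along the fingers, x is the direction in which the jaws open and shut, and the axes are right-handed (so a half turn about z gives the same grasp; the last joint's range is limited). The gripper opens to 85 mm and grips with 20 to 120 N. Pads are 22 mm wide; open, the fingers measure 114 mm over their backs; the gripper's body (76 mm by 85 mm) begins 54 mm behind the grasp point. The pads swing forward as they close: fully open they stand 13 mm farther back than shut.
Start: joints at [-1.468, 0.527, 1.433, -0, 1.181, -0.178], TCP at [0.173, -0.6, 0.405] pointing down, gripper open.
Joint ranges: [-3.08, 3.08], [-0.75, 2.2], [0.22, 2.44], [-1.43, 4.57], [0, 2.65], [-2.85, 2.85]. Speed limits (rad/s): [2.79, 2.79, 3.14, 3.14, 3.14, 3.14].

### API

Orientations are given as a unit quaternion [x, y, z, w].
In Python, from plant import ctrl gives the robot as it stands. Calls block until the motion is done:
- ctrl.reach(position, orientation): joint-space move of the TCP to a pose.
- ctrl.move_straight(position, max_speed=0.15, rotation=None, stop_force=None): straight line of the TCP; rotation=None keeps the orientation; max_speed is the mean speed in m/s. With stop_force (N) it stops when the force on the tool has changed by that much, and returns True; else False.
- ctrl.movej(angles): joint-space move.
- ctrl.open() and ctrl.clamp(grip_force=None): open the fingers fully, or close them until they stop; grip_force is the grip in N (None keeps the last).
- ctrl.sleep(seconds).
- ctrl.ik(position, orientation): joint angles nearest the present ones, or None.
- ctrl.sense(): the state.
- ctrl.read_camera(name): name is "side" or "top" or "wrist"; returns (picture, depth): 480x640x3 uint8, red, green, blue; 480x640 float32, m along the optical axis (not along the pixel's ray), 0 where there is no reading.
- ctrl.camera_model(name): a dict with "mtx" (3x3 intrinsics, pixels), "extrinsics" (4x4, takes a point from world to camera coordinates); the wrist camera has in their place "T_tool_cam" (4x4, takes a point from camera to tool coordinates, whose origin is the TCP and whose axes are the tool frame's). Camera axes: x right, y up, looking along -z (the intrinsics and any distortion apply to the point x, -y, -z); pixel columns grow to the right and rows downward; lengths in m; the calibration is good to about 2 mm. A picture is of the moment at which its call begins: read the wrist's pose just before it. camera_model takes no time and is no camera call.
A pose or a line that the arm cannot do raises ctrl.PlanningError and nothing moves.
- ctrl.sign_off(): hands the job in, once; it reports no verdict.
The state is a dict: "time": time; "joint_positions": joint angles; "qd": joint speeds; "effort": joint torques, N m; "ee_pos": TCP position; "ee_rot": TCP orientation; "contact_force": force on the tool from outside, world axes, zero at the start; "torque": the same for the moment, N m; "finger_gap": opening from 0.0 (shut) to 1.0 (fully open).
Only numpy, scipy, OpenCV 4.12 (cv2) and the standard library are available. Lean on these libraries where they do the work, as an engineer would, in place of code of your own. Each camera call takes 0.05 s, during which the arm holds its last target.

## Working session

There is one attempt and no reset: what is moved stays moved. The work goes in short steps, each a Python script; the robot and the scene stay as the last script left them, time stands still between calls to the robot, and variables do not carry over. Pictures are saved under pics/ and viewed, and the job is handed in when it is done.

```bash
ls; mkdir -p pics
python3 - <<'E'
from plant import ctrl
import cv2,numpy as np
s=ctrl.sense();print(s)
for n in("side","top","wrist"):
    p,d=ctrl.read_camera(n);cv2.imwrite(f"pics/{n}0.png",p[:,:,::-1]);np.savez(f"pics/{n}0.npz",p=p,d=d);print(n,ctrl.camera_model(n))
E
```

```text
pics
{'time': 0.0, 'joint_positions': array([-1.46852144e+00,  5.28488785e-01,  1.43389846e+00,  1.60953465e-05,
        1.18137525e+00, -1.78506268e-01]), 'qd': array([-0.00094924,  0.0005159 ,  0.00106068,  0.00135154, -0.00143855,
       -0.0005648 ]), 'effort': array([ 1.17570915e-03, -4.42346907e+01, -1.78026885e+01, -2.46782056e-04,
        8.46320938e-03, -6.75486675e-06]), 'ee_pos': array([ 0.17318279, -0.60017605,  0.40372052]), 'ee_rot': array([ 7.99092896e-01, -6.01206593e-01, -7.31903270e-04, -8.00886899e-04]), 'contact_force': array([0.07391792, 0.69515594, 0.39381937]), 'torque': array([ 0.00490841, -0.00895262,  0.03897214]), 'finger_gap': 1.004126919956096}
side {'mtx': array([[446.15186455,   0.        , 308.78741133],
       [  0.        , 446.15186455, 234.72333505],
       [  0.        ,   0.        ,   1.        ]]), 'extrinsics': array([[ 0.92928793, -0.3688128 , -0.02002647, -0.49305753],
       [ 0.19522956,  0.44444181,  0.87427507, -0.12573226],
       [-0.31354324, -0.81636303,  0.48501757, -1.19541257],
       [ 0.        ,  0.        ,  0.        ,  1.   
[... 261 characters left out ...]
0.9961882 , -0.00273051,  0.08718728, -0.46251809],
       [-0.08716811,  0.00648891,  0.99617248, -1.40919955],
       [ 0.        ,  0.        ,  0.        ,  1.        ]])}
wrist {'mtx': array([[353.48400803,   0.        , 319.87185782],
       [  0.        , 353.48400803, 244.8591662 ],
       [  0.        ,   0.        ,   1.        ]]), 'T_tool_cam': array([[ 9.99999886e-01, -4.73196392e-04, -5.80183221e-05,
         7.89855213e-04],
       [-4.69277368e-04, -9.55581689e-01, -2.94726001e-01,
        -7.42897080e-02],
       [ 8.40220340e-05,  2.94725995e-01, -9.55581802e-01,
         3.06356710e-02],
       [ 0.00000000e+00,  0.00000000e+00,  0.00000000e+00,
         1.00000000e+00]])}
```

View pics/side0.png

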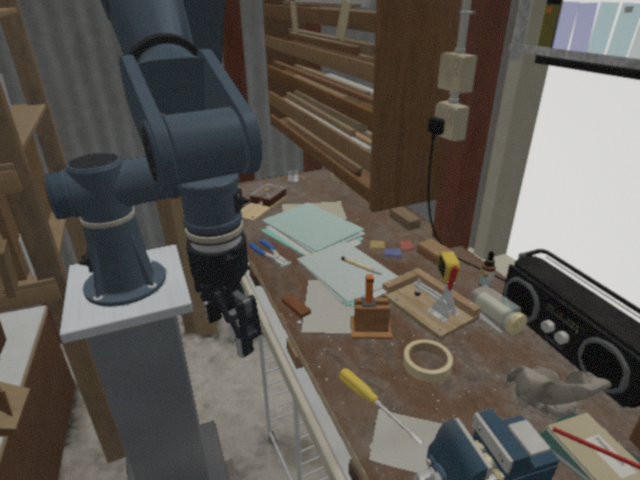

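View pics/top0.png

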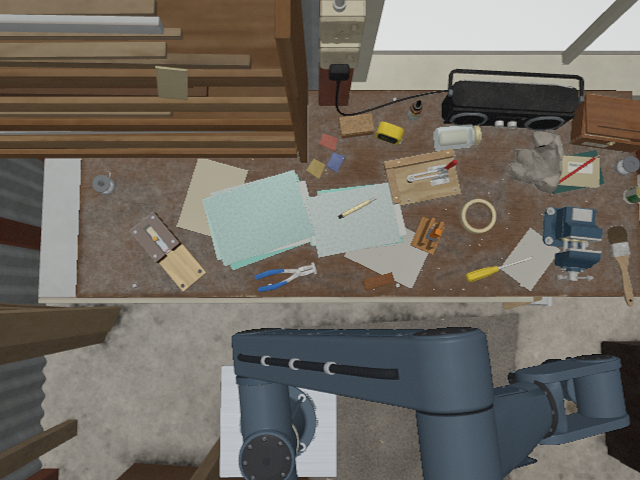

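View pics/wrist0.png

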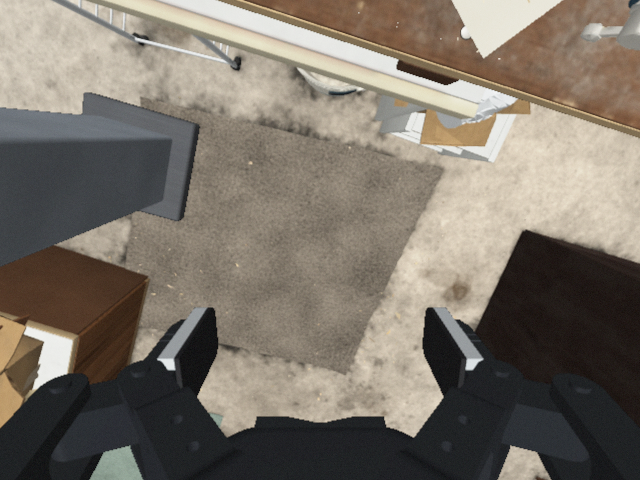

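```bash
python3 - <<'E'
import cv2,numpy as np
p=cv2.imread("pics/top0.png")
a=cv2.resize(p[200:300,115:225],None,fx=5,fy=5,interpolation=cv2.INTER_CUBIC)
b=cv2.resize(p[205:265,400:460],None,fx=6,fy=6,interpolation=cv2.INTER_CUBIC)
c=np.zeros((500,550+0,3),np.uint8)
cv2.imwrite("pics/t_guide.png",a);cv2.imwrite("pics/t_stand.png",b)
cv2.imwrite("pics/s_stand.png",cv2.resize(cv2.imread("pics/side0.png")[260:345,335:410],None,fx=6,fy=6,interpolation=cv2.INTER_CUBIC))
E
cat > h.py <<'E'
from plant import ctrl
import numpy as np,cv2
def ray(name,u,v,pose=None,z=0.):
    m=ctrl.camera_model(name);K=m["mtx"]
    q=cv2.undistortPoints(np.array([[[u,v]]],float),K,np.array(m.get("dist",np.zeros(5)),float))[0,0]
    d=np.array([q[0],-q[1],-1.])
    if name=="wrist":
        T=pose@m["T_tool_cam"]
    else: T=np.linalg.inv(m["extrinsics"])
    o=T[:3,3];w=T[:3,:3]@d
    return o+w*(z-o[2])/w[2]
def pt(name,u,v,dep,pose=None):
    m=ctrl.camera_model(name);K=m["mtx"]
    p=np.array([(u-K[0,2])/K[0,0]*dep,-(v-K[1,2])/K[1,1]*dep,-dep,1])
    T=pose@m["T_tool_cam"] if name=="wrist" else np.linalg.inv(m["extrinsics"])
    return (T@p)[:3]
def proj(name,X,pose=None):
    m=ctrl.camera_model(name);K=m["mtx"]
    E=np.linalg.inv(pose@m["T_tool_cam"]) if name=="wrist" else m["extrinsics"]
    c=E@np.append(X,1);return np.array([K[0,0]*c[0]/-c[2]+K[0,2],K[1,1]*c[1]/c[2]+K[1,2]])
def pose():
    from scipy.spatial.transform import Rotation as R
    s=ctrl.sense();T=np.eye(4);T[:3,:3]=R.from_quat(s["ee_rot"]).as_matrix();T[:3,3]=s["ee_pos"];return T
E
python3 - <<'E'
from h import *
print("guide",ray("top",168,252,z=.01),"stand",ray("top",428,235,z=.074),"pl",ray("top",285,277),"tape",ray("top",479,216))
E
```

```text
guide [0.46254287 0.30977675 0.01      ] stand [ 0.50101479 -0.40677866  0.074     ] pl [ 0.39189223 -0.01756582  0.        ] tape [ 0.56398199 -0.56987705  0.        ]
```

View pics/t_guide.png

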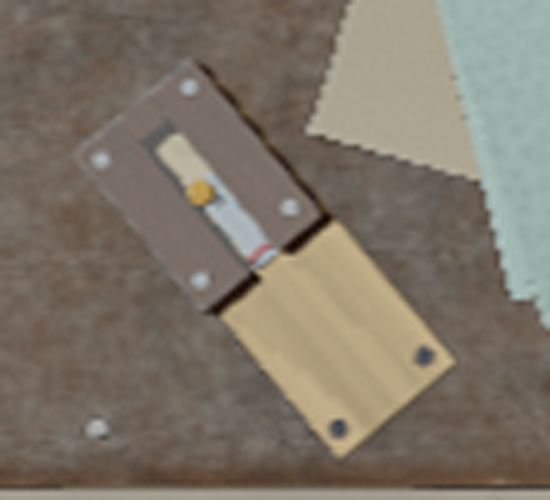

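View pics/t_stand.png

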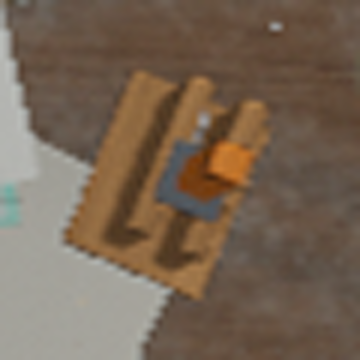

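View pics/s_stand.png

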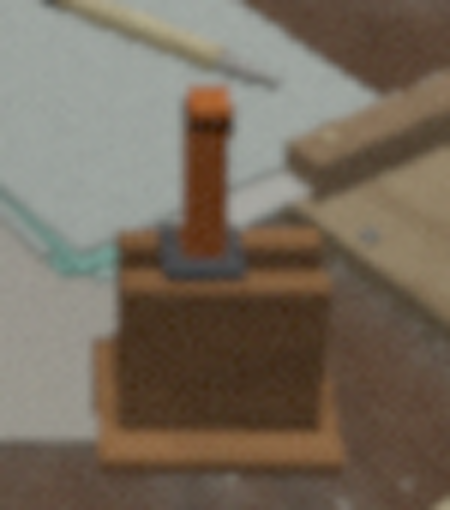

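```bash
cat >> h.py <<'E'
from scipy.spatial.transform import Rotation as R
def Rt(psi,s=-1):
    "tool down, tool y = s * pick x (yaw psi)"
    y=s*np.array([np.cos(psi),np.sin(psi),0]);z=np.array([0,0,-1.]);x=np.cross(y,z)
    return np.stack([x,y,z],1)
def Q(psi,s=-1): return R.from_matrix(Rt(psi,s)).as_quat()
def snap(n,tag):
    T=pose();p,d=ctrl.read_camera(n);cv2.imwrite(f"pics/{tag}.png",p[:,:,::-1]);np.savez(f"pics/{tag}.npz",p=p,d=d,T=T);return p,d,T
E
python3 - <<'E'
from h import *
print(ray("top",400+200/6,205+185/6,z=.079),ray("top",400+235/6,205+162/6,z=.145))
for s in(-1,1):
    print(s,ctrl.ik([.495,-.42,.40],Q(np.radians(-24),s)),ctrl.ik([.46,.31,.26],Q(np.radians(41),s)),ctrl.ik([.38,.24,.26],Q(np.radians(41),s)))
E
```

```text
[ 0.49813092 -0.41995812  0.079     ] [ 0.50019425 -0.41984555  0.145     ]
-1 [-8.75445013e-01  5.65637089e-01  1.37298192e+00 -4.44089210e-16
  1.20297364e+00  1.11423033e+00] [ 3.91536868e-01  6.44542004e-01  1.72861447e+00 -4.44089210e-16
  7.68436179e-01  1.24674820e+00] [ 3.13762304e-01  5.60313148e-01  1.99150633e+00 -4.44089210e-16
  5.89773173e-01  1.16897364e+00]
1 [-8.75445013e-01  5.65637089e-01  1.37298192e+00 -4.44089210e-16
  1.20297364e+00 -2.02736232e+00] [ 3.91536868e-01  6.44542004e-01  1.72861447e+00 -4.44089210e-16
  7.68436179e-01 -1.89484445e+00] [ 3.13762304e-01  5.60313148e-01  1.99150633e+00 -4.44089210e-16
  5.89773173e-01 -1.97261902e+00]
```

Run:
```python
from h import *
ctrl.reach([.498,-.42,.42],Q(np.radians(-24)))
snap("wrist","w1");print(ctrl.sense()["time"],pose())
```

```text
1.5917 [[-4.07745831e-01 -9.13095393e-01 -3.76078403e-04  4.97266026e-01]
 [-9.13095424e-01  4.07745906e-01 -1.49677241e-04 -4.20855319e-01]
 [ 2.90014028e-04  2.82365199e-04 -9.99999918e-01  4.19892184e-01]
 [ 0.00000000e+00  0.00000000e+00  0.00000000e+00  1.00000000e+00]]
```

View pics/w1.png

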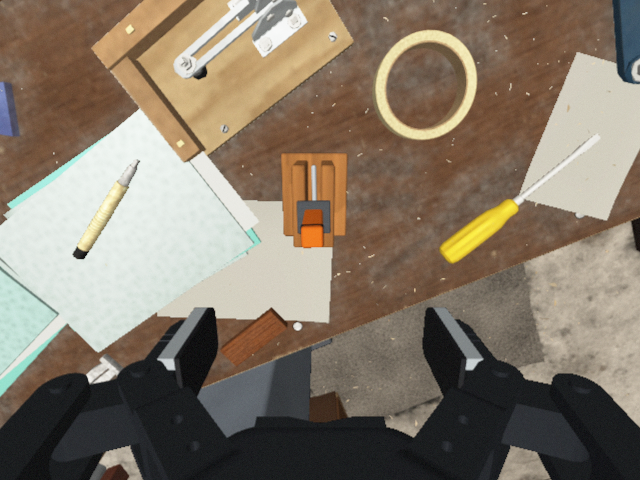

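Run:
```python
from h import *
f=np.load("pics/w1.npz");p,T=f["p"],f["T"]
cv2.imwrite("pics/w1c.png",cv2.resize(p[145:255,270:360,::-1],None,fx=5,fy=5,interpolation=cv2.INTER_CUBIC))
hsv=cv2.cvtColor(p,cv2.COLOR_RGB2HSV)
m=cv2.inRange(hsv,(3,225,200),(16,255,255));m[:145]=0;m[255:]=0;m[:,:270]=0;m[:,360:]=0
c=max(cv2.findContours(m,0,2)[0],key=cv2.contourArea);r=cv2.minAreaRect(c);print(r,cv2.contourArea(c))
print(ray("wrist",*r[0],T,.145)," size",[16/1000/(0.42-.031-.145)*353*1.0])
```

```text
((320.5, 238.0), (2.0, 1.0), 90.0) 0.5
[ 0.50112473 -0.42410188  0.145     ]  size [23.147540983606554]
```

View pics/w1c.png

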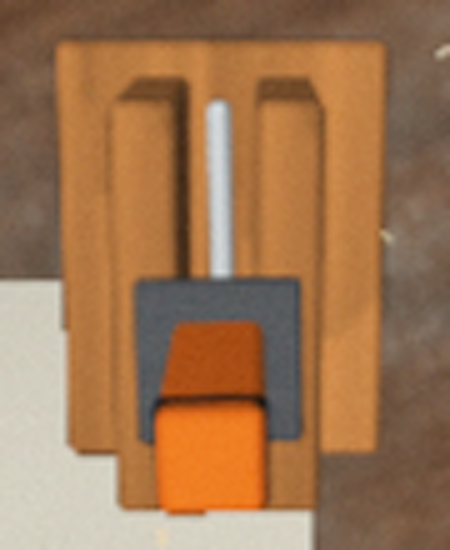

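Run:
```python
from h import *
T=np.load("pics/w1.npz")["T"];d=np.load("pics/w1.npz")["d"]
g=lambda x,y,z:ray("wrist",270+x/5-.4,145+y/5-.4,T,z)[:2]
def ang(a,b):v=b-a;return np.degrees(np.arctan2(v[1],v[0])),np.linalg.norm(v)*1e3
print("depthz handle",pt("wrist",312,236,d[236,312],T),"collar",pt("wrist",301,215,d[215,301],T))
h=g(211.5,455,.145);print("handle top",h,ang(g(157,455,.145),g(266,455,.145)))
c=[g(137,280,.079),g(300,280,.079),g(302,438,.079),g(140,438,.079)]
print("collar",np.mean(c,0),[ang(c[i],c[(i+1)%4]) for i in range(4)])
f=[g(57,42,.008),g(385,42,.008),g(378,452,.008),g(68,452,.008)]
print("foot",np.mean(f,0),[ang(f[i],f[(i+1)%4]) for i in range(4)])
k=[g(109,100,.074),g(323,100,.074),g(316,508,.074),g(118,508,.074)]
print("cheek",np.mean(k,0),[ang(k[i],k[(i+1)%4]) for i in range(4)])
print("toe",ang(g(219.5,275,.03),g(217.5,100,.03)))
# guide rough
g=lambda x,y,z:ray("top",115+x/5-.4,200+y/5-.4,z=z)[:2]
a=[g(340,457,.01),g(456,363,.01)];b=[g(185,60,.043),g(75,155,.043),g(205,310,.043),g(328,218,.043)]
print("apron front",a,np.mean(a,0),ang(*a));print("top",b,[ang(b[i],b[(i+1)%4]) for i in range(4)],"mouth",(b[2]+b[3])/2)
```

```text
depthz handle [ 0.50503425 -0.41917173  0.14526053] collar [ 0.51044081 -0.40930836  0.07929006]
handle top [ 0.50527025 -0.41919391] (np.float64(-113.9988629138023), np.float64(15.636579858637635))
collar [ 0.50447511 -0.41892735] [(np.float64(-113.9965960206543), np.float64(28.828057566471838)), (np.float64(157.1921751630755), np.float64(28.933091309939456)), (np.float64(66.00136331194827), np.float64(29.43358927846693)), (np.float64(-24.00703834783946), np.float64(28.925816162165706))]
foot [ 0.5116601  -0.42140943] [(np.float64(-113.9937190055647), np.float64(68.54228985328922)), (np.float64(156.276007825444), np.float64(88.90961512317939)), (np.float64(66.00117710521805), np.float64(69.38226950161952)), (np.float64(-24.265318630859205), np.float64(88.90344823256585))]
cheek [ 0.51197626 -0.42157794] [(np.float64(-113.99439951957257), np.float64(37.327521798174416)), (np.float64(155.68747991876188), np.float64(74.57384559474242)), (np.float64(66.00042315710832), np.float64(37.001780952154164)), (np.float64(-24.062252663897233), np.float64(74.56940489568161))]
toe (np.float64(-23.647107903241537), np.float64(35.022881894068234))
apron front [array([0.35342347, 0.26676257]), array([0.40559651, 0.20308284])] [0.37950999 0.2349227 ] (np.float64(-50.67210779738794), np.float64(82.32335235844667))
top [array([0.57157593, 0.34788041]), array([0.51896161, 0.40686317]), array([0.43342311, 0.33350218]), array([0.48380251, 0.26740238])] [(np.float64(131.73388266565559), np.float64(79.03943501093804)), (np.float64(-139.38238615144564), np.float64(112.6883708708151)), (np.float64(-52.686372085656956), np.float64(83.10997505944137)), (np.float64(42.51720947368079), np.float64(119.0835238557077))] mouth [0.45861281 0.30045228]
```

Run:
```python
from h import *
q=Q(np.radians(-24));
ctrl.reach([.505,-.419,.36],q)
print(ctrl.sense()["ee_pos"])
ctrl.move_straight([.505,-.419,.274],max_speed=.12,rotation=q,stop_force=8)
ctrl.clamp(80)
s=ctrl.sense();print(s["time"],s["ee_pos"],s["finger_gap"],s["contact_force"])
ctrl.move_straight([.505,-.419,.38],max_speed=.12,rotation=q)
s=ctrl.sense();print(s["time"],s["ee_pos"],s["finger_gap"],s["contact_force"])
snap("wrist","w2")
```

```text
[ 0.50411147 -0.41948732  0.35870601]
3.45 [ 0.50506028 -0.41901039  0.27423279] 0.17815231100828688 [-0.25705325  0.35653155  1.45376311]
4.4833 [ 0.50471719 -0.41869468  0.37898442] 0.17113309855851452 [ 0.72622152  0.86344328 -1.01382616]
```

View pics/w2.png

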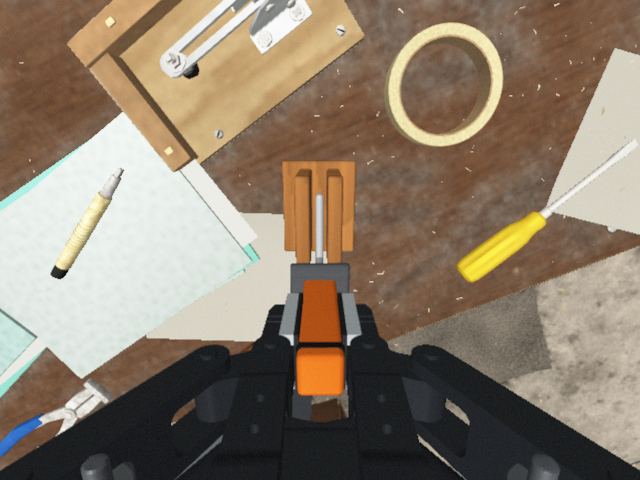

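Run:
```python
from h import *
f=np.load("pics/w2.npz");T,d,p=f["T"],f["d"],f["p"]
Ti=np.linalg.inv(T)
for v in range(195,262,8):
  for u in (317,319,321):
    P=pt("wrist",u,v,d[v,u],T); t=(Ti@np.append(P,1))[:3]; print(v,u,t.round(4),end=" | ")
  print()
P=pt("wrist",305,272,d[272,305],T);print("collar top",(Ti@np.append(P,1))[:3])
psi=np.radians(41)
m=np.array([.46,.302]);x=np.array([np.cos(psi),np.sin(psi)])
pos=m-.06*x
ctrl.reach([.50,-.25,.40],Q(np.radians(-10)))
ctrl.reach([*pos,.40],Q(psi))
snap("wrist","w3");snap("side","s3");print(ctrl.sense()["time"])
```

```text
195 317 [-0.0005 -0.0406  0.2449] | 195 319 [ 0.0007 -0.0407  0.2442] | 195 321 [ 0.0019 -0.0405  0.2455] | 
203 317 [-0.0005 -0.0358  0.2447] | 203 319 [ 0.0007 -0.0362  0.2426] | 203 321 [ 0.0019 -0.0359  0.2442] | 
211 317 [-0.0006 -0.0309  0.2441] | 211 319 [ 0.0007 -0.0308  0.2448] | 211 321 [ 0.0019 -0.0309  0.2439] | 
219 317 [-0.0006 -0.026   0.2434] | 219 319 [ 0.0007 -0.0263  0.2425] | 219 321 [ 0.0019 -0.0259  0.244 ] | 
227 317 [-0.0006 -0.0207  0.2445] | 227 319 [ 0.0007 -0.0211  0.2429] | 227 321 [ 0.0019 -0.0209  0.2436] | 
235 317 [-0.0006 -0.0157  0.2439] | 235 319 [ 0.0007 -0.0161  0.2423] | 235 321 [ 0.0019 -0.0154  0.245 ] | 
243 317 [-0.0006 -0.0106  0.2435] | 243 319 [ 0.0007 -0.0109  0.2424] | 243 321 [ 0.0019 -0.0105  0.2438] | 
251 317 [-0.0006 -0.0049  0.2445] | 251 319 [ 0.0007 -0.0056  0.2427] | 251 321 [ 0.0019 -0.0054  0.2432] | 
259 317 [-0.0006 -0.0012  0.2399] | 259 319 [ 0.0007 -0.0017  0.2385] | 259 321 [ 0.0019 -0.0012  0.2399] | 
collar top [-0.00624922 -0.0096338   0.19631629]
7.2333
```

View pics/w3.png

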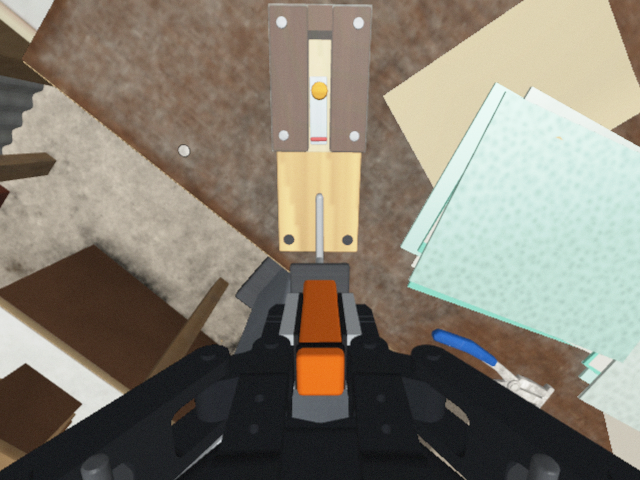

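Run:
```python
from h import *
p=np.load("pics/w3.npz")["p"]
cv2.imwrite("pics/w3c.png",cv2.resize(p[100:200,260:380,::-1],None,fx=6,fy=6,interpolation=cv2.INTER_CUBIC))
cv2.imwrite("pics/w3d.png",cv2.resize(p[0:270,250:390,::-1],None,fx=2.2,fy=2.2,interpolation=cv2.INTER_CUBIC))
```

```text
(no output)
```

View pics/w3c.png

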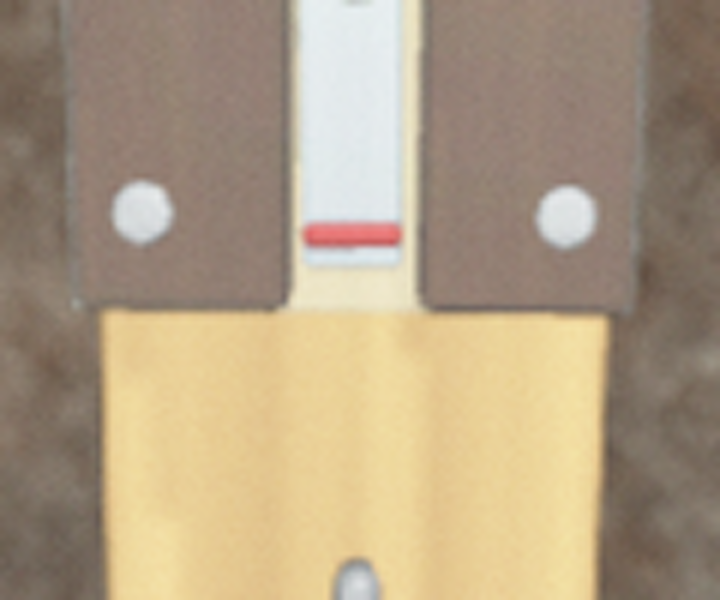

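View pics/w3d.png

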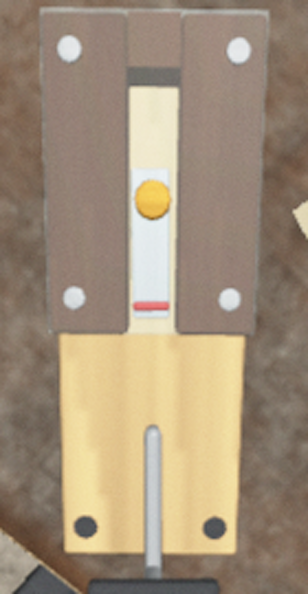

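Run:
```python
from h import *
f=np.load("pics/w3.npz");T,d,p=f["T"],f["d"],f["p"];Ti=np.linalg.inv(T)
def L(P): t=Ti@np.array([*P,1]);return np.round([-t[1]*1e3,t[0]*1e3],2)  # fwd along hook, tool x (mm)
def c6(x,y,z): return L(ray("wrist",260+(x+.5)/6-.5,100+(y+.5)/6-.5,T,z))
def c2(x,y,z): return L(ray("wrist",250+(x+.5)/2.2-.5,(y+.5)/2.2-.5,T,z))
print("slot L/R near",c6(288,295,.039),c6(420,295,.039));print("slot far",c2(128,90,.039),c2(179,90,.039))
print("apron front",c2(65,552,.01),c2(235,552,.01)," rear",c6(102,312,.01),c6(607,314,.01))
print("cover front edge z.043",c6(75,305,.043),c6(630,308,.043)," rear",c2(41,12,.043),c2(268,12,.043))
print("key front",c6(305,264,.015),c6(400,264,.015))
hsv=cv2.cvtColor(p,cv2.COLOR_RGB2HSV);m=cv2.inRange(hsv,(170,90,100),(180,255,255))|cv2.inRange(hsv,(0,90,100),(4,255,255));m[:120]=0;m[160:]=0;m[:,:300]=0;m[:,340:]=0
mm=cv2.moments(m,True);u,v=mm["m10"]/mm["m00"],mm["m01"]/mm["m00"];print("hoop",mm["m00"],u,v,L(ray("wrist",u,v,T,.0225)))
print("boss",c2(153,199,.052)," toe tip z",c2(153,427,.4-.2425))
m=np.zeros((480,640),bool);m[175:190,290:350]=1
print("apron depth z",np.mean([pt("wrist",u,v,d[v,u],T)[2] for v in range(165,185,4) for u in range(290,350,8)]))
print(T)
```

```text
slot L/R near [ 62.91 -10.79] [62.92  9.07]
slot far [149.58  -9.67] [149.59   9.58]
apron front [-43.26 -43.06] [-43.23  39.57]  rear [ 59.23 -42.29] [58.95 40.54]
cover front edge z.043 [ 61.6  -42.36] [61.2  40.24]  rear [173.82 -40.92] [173.87  41.55]
key front [66.92 -8.82] [66.92  6.45]
hoop 47.0 318.3404255319149 138.9787234042553 [71.23 -1.14]
boss [110.18  -0.21]  toe tip z [ 4.078e+01 -3.000e-02]
apron depth z 0.010025923515094452
[[ 6.54985496e-01 -7.55641258e-01  5.37038954e-04  4.15485578e-01]
 [-7.55641325e-01 -6.54985631e-01 -1.07831653e-04  2.62054552e-01]
 [ 4.33234843e-04 -3.35180658e-04 -9.99999850e-01  4.00018727e-01]
 [ 0.00000000e+00  0.00000000e+00  0.00000000e+00  1.00000000e+00]]
```

```bash
cat >> h.py <<'E'
PSI=np.radians(40.4)
_X=np.array([np.cos(PSI),np.sin(PSI)]);_Y=np.array([-_X[1],_X[0]])
M=np.array([.415486,.262055])+.0607*np.array([.75564,.65499])-.00095*np.array([.65499,-.75564])
def tcp(g,z,lat=0.,tip=.0395):
    a=M+(g-tip)*_X+lat*_Y;return [a[0],a[1],z]
QG=Q(PSI)
def st():
    s=ctrl.sense();f=s["contact_force"];print("t%.2f"%s["time"],s["ee_pos"].round(5),"F fwd/lat/z",(f[:2]@_X).round(2),(f[:2]@_Y).round(2),f[2].round(2),"gap %.3f"%s["finger_gap"]);return s
E
python3 - <<'E'
from h import *
print(M,tcp(-.045,.29))
ctrl.move_straight(tcp(-.045,.30),max_speed=.1,rotation=QG);ctrl.sleep(.2);st()
ctrl.move_straight(tcp(-.045,.271),max_speed=.05,rotation=QG);ctrl.sleep(.3);st()
r=ctrl.move_straight(tcp(-.045,.255),max_speed=.006,rotation=QG,stop_force=2.5);print(r);st();ctrl.sleep(.2);st()
snap("wrist","w4");snap("side","s4")
E
```

```text
[0.46073111 0.30253075] [np.float64(0.3963811205131458), np.float64(0.24776461936016542), 0.29]
t8.61 [0.39658 0.24786 0.3005 ] F fwd/lat/z 0.22 0.27 -1.22 gap 0.176
t9.64 [0.39643 0.24779 0.27125] F fwd/lat/z 0.81 -0.65 -1.76 gap 0.175
True
t10.93 [0.39628 0.2477  0.26445] F fwd/lat/z -0.09 -0.35 2.47 gap 0.173
t11.12 [0.39625 0.2477  0.26436] F fwd/lat/z -0.08 -2.29 4.27 gap 0.172
```

View pics/w4.png

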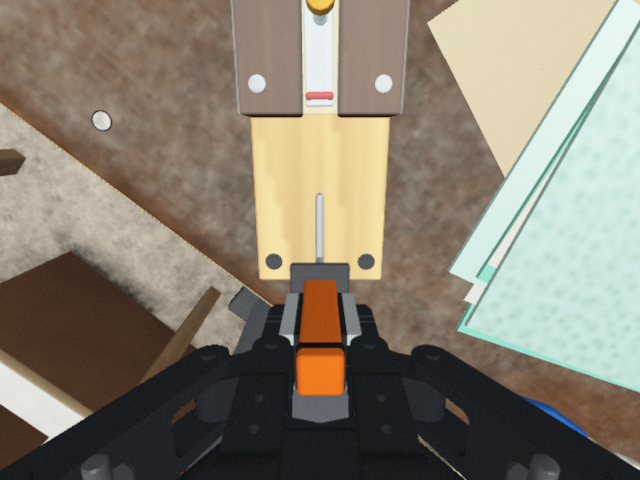

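Run:
```python
from h import *
f=np.load("pics/w4.npz");T,d,p=f["T"],f["d"],f["p"];Ti=np.linalg.inv(T)
cv2.imwrite("pics/w4c.png",cv2.resize(p[0:120,230:410,::-1],None,fx=4,fy=4,interpolation=cv2.INTER_CUBIC))
cv2.imwrite("pics/w4d.png",cv2.resize(p[100:290,240:400,::-1],None,fx=3,fy=3,interpolation=cv2.INTER_CUBIC))
hsv=cv2.cvtColor(p,cv2.COLOR_RGB2HSV);m=cv2.inRange(hsv,(170,90,100),(180,255,255))|cv2.inRange(hsv,(0,90,100),(4,255,255));m[:80]=0;m[110:]=0;m[:,:300]=0;m[:,340:]=0
mm=cv2.moments(m,True);u,v=mm["m10"]/mm["m00"],mm["m01"]/mm["m00"];P=ray("wrist",u,v,T,.0225);t=Ti@np.array([*P,1]);print("hoop",mm["m00"],u,v,t[:2],"guide",(P[:2]-M)@_X if 0 else ((P[:2]-M)@np.array([np.cos(PSI),np.sin(PSI)]),(P[:2]-M)@np.array([-np.sin(PSI),np.cos(PSI)])))
```

```text
hoop 184.0 319.07608695652175 95.125 [-0.00012958 -0.09556259] guide (np.float64(0.010739164954234118), np.float64(0.00022372169537779492))
```

View pics/w4c.png

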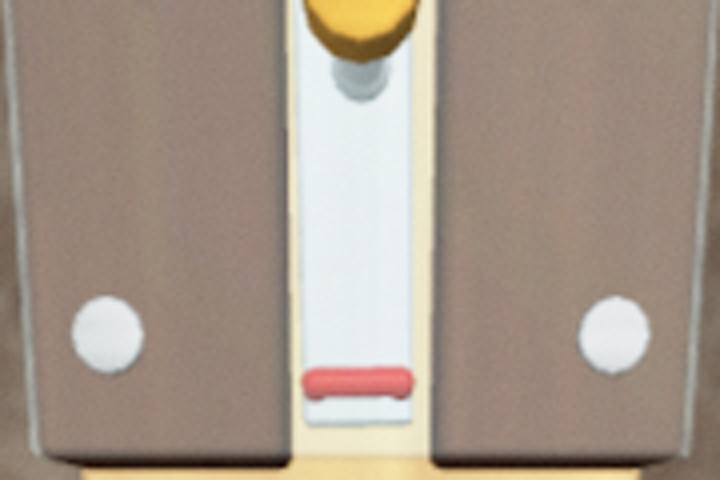

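View pics/w4d.png

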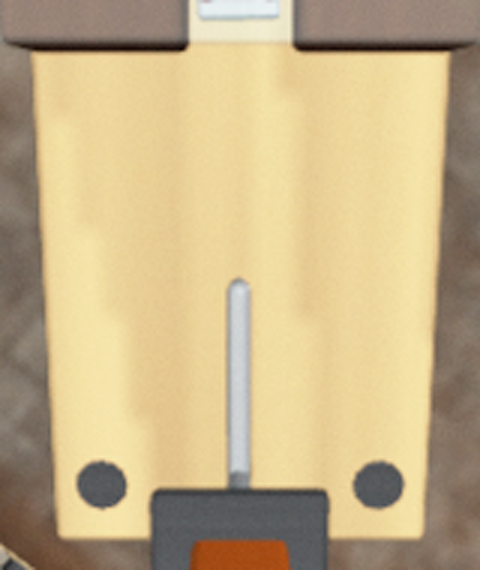

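Run:
```python
from h import *
Z0=.2647
ctrl.move_straight(tcp(-.045,Z0+.0152),max_speed=.03,rotation=QG)
ctrl.move_straight(tcp(-.005,Z0+.0152),max_speed=.05,rotation=QG);ctrl.sleep(.3);s=st();print("h",s["ee_pos"][2]-Z0)
r=ctrl.move_straight(tcp(.0185,Z0+.0152),max_speed=.02,rotation=QG,stop_force=3);ctrl.sleep(.2);s=st();print(r,"h",s["ee_pos"][2]-Z0,"tip g",(s["ee_pos"][:2]-M)@_X+.0395 if 0 else "")
print((s["ee_pos"][:2]-M)@np.array([np.cos(PSI),np.sin(PSI)])+.0395)
snap("wrist","w5")
```

```text
t13.15 [0.42673 0.27359 0.27992] F fwd/lat/z 0.16 0.39 -1.56 gap 0.176
h 0.01521816706468615
t14.68 [0.44468 0.28888 0.27992] F fwd/lat/z -0.27 -0.46 -1.8 gap 0.178
False h 0.015215291086376481 tip g 
0.018427478384657428
```

View pics/w5.png

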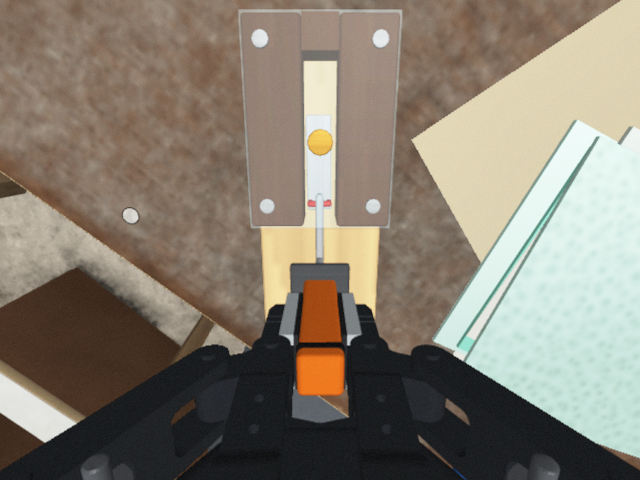

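Run:
```python
from h import *
Z0=.2647;h=.0078
r=ctrl.move_straight(tcp(.0185,Z0+h),max_speed=.012,rotation=QG,stop_force=3);ctrl.sleep(.2);s=st();print(r,"h",s["ee_pos"][2]-Z0)
if not r:
    for g in (.0155,.0135,.010):
        r=ctrl.move_straight(tcp(g,Z0+h),max_speed=.01,rotation=QG,stop_force=13);s=st();print(g,r,(s["ee_pos"][:2]-M)@np.array([np.cos(PSI),np.sin(PSI)])+.0395)
        if r:break
snap("wrist","w6")
```

```text
t15.69 [0.44476 0.28893 0.27258] F fwd/lat/z -0.45 0.42 -0.46 gap 0.180
False h 0.007883982739890938
t16.14 [0.44265 0.28707 0.27263] F fwd/lat/z -0.16 0.54 -1.68 gap 0.179
0.0155 False 0.01570489908648926
t16.49 [0.44171 0.28603 0.27271] F fwd/lat/z 3.97 0.04 -3.97 gap 0.174
0.0135 False 0.014320389467271929
t16.99 [0.43887 0.28365 0.27274] F fwd/lat/z 4.87 -0.21 -3.02 gap 0.179
0.01 False 0.010612195777248031
```

View pics/w6.png

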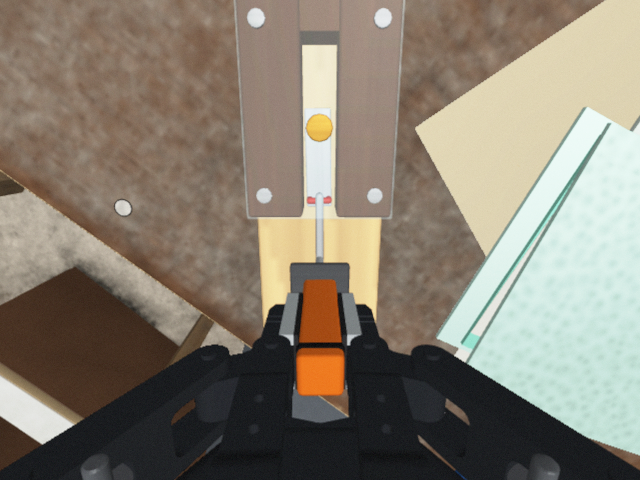

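Run:
```python
from h import *
Z0=.2647;h=.0080
X=np.array([np.cos(PSI),np.sin(PSI)])
for g,v in ((.003,.015),(-.006,.015),(-.015,.015),(-.04,.03),(-.062,.03)):
    r=ctrl.move_straight(tcp(g,Z0+h),max_speed=v,rotation=QG,stop_force=11);s=st();print(g,r,(s["ee_pos"][:2]-M)@X+.0395)
    if r:break
ctrl.sleep(.2);snap("wrist","w7");st()
```

```text
t17.66 [0.43338 0.27905 0.27296] F fwd/lat/z 5.85 -1.05 -3.47 gap 0.177
0.003 False 0.0034539697255824148
t18.41 [0.4256  0.27282 0.2725 ] F fwd/lat/z -0.32 -0.13 -1.32 gap 0.175
-0.006 False -0.006511901321003835
t19.16 [0.41921 0.26718 0.2727 ] F fwd/lat/z 0.98 0.43 -1.45 gap 0.178
-0.015 False -0.015034216126692333
t20.14 [0.40026 0.25103 0.27269] F fwd/lat/z -0.5 -0.59 -2.62 gap 0.177
-0.04 False -0.03993154712711355
t21.02 [0.38349 0.23675 0.27271] F fwd/lat/z -0.1 0.23 -1.33 gap 0.175
-0.062 False -0.06195312008426713
t21.27 [0.38351 0.2368  0.27268] F fwd/lat/z -0.68 -0.11 -1.05 gap 0.176
```

View pics/w7.png

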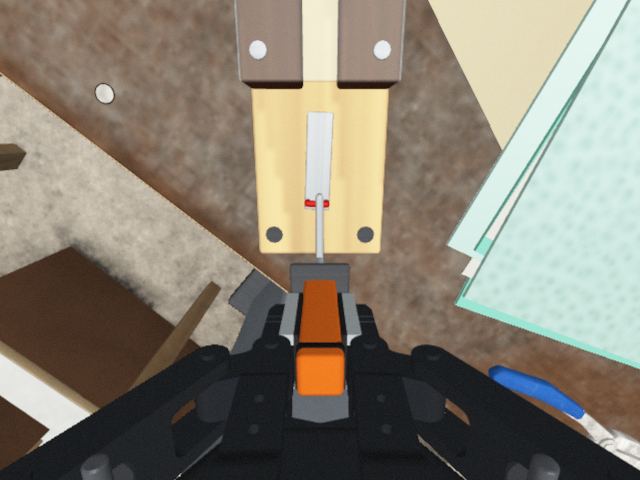

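Run:
```python
from h import *
Z0=.2647
ctrl.move_straight(tcp(-.0585,Z0+.0085),max_speed=.02,rotation=QG,stop_force=4);st()
print(ctrl.move_straight(tcp(-.0585,Z0+.045),max_speed=.04,rotation=QG,stop_force=4));st()
ctrl.move_straight(tcp(-.0585,.40),max_speed=.12,rotation=QG)
snap("wrist","w8")
q=Q(np.radians(-24))
ctrl.reach([.50,-.25,.41],Q(np.radians(-10)))
ctrl.reach([.505,-.419,.40],q);ctrl.sleep(.4);st();snap("wrist","w9")
```

```text
t21.60 [0.38634 0.23915 0.27323] F fwd/lat/z 0.43 -0.12 -1.45 gap 0.173
False
t22.67 [0.38601 0.23897 0.30953] F fwd/lat/z -0.33 0.26 -1.61 gap 0.179
t26.56 [ 0.50529 -0.41817  0.40036] F fwd/lat/z -0.05 -0.59 -1.34 gap 0.173
```

View pics/w8.png

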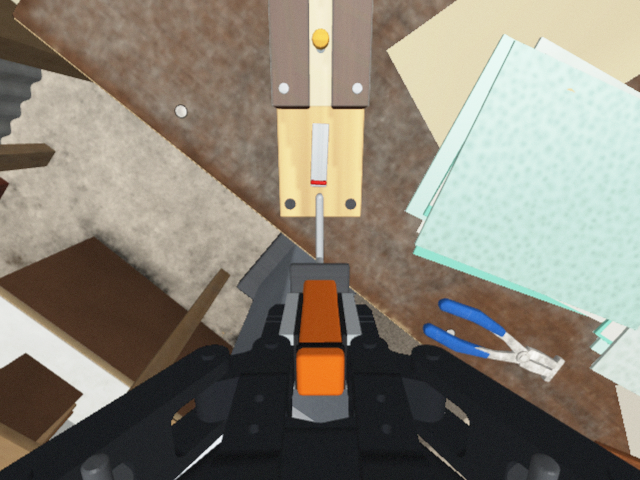

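View pics/w9.png

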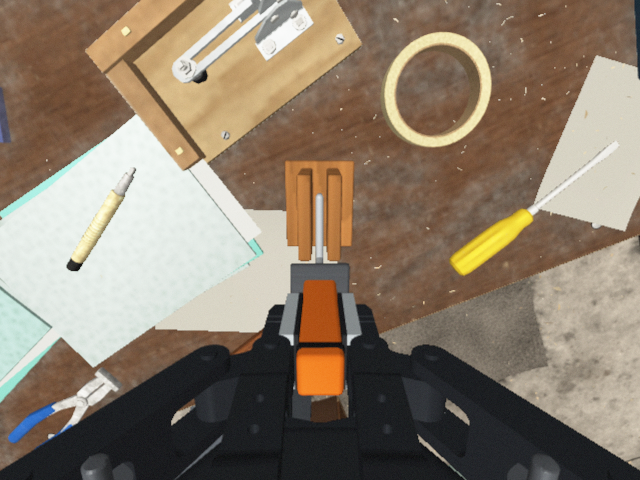

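Run:
```python
from h import *
q=Q(np.radians(-24));P=[.509,-.4208]
ctrl.move_straight([*P,.40],max_speed=.05,rotation=q)
print(ctrl.move_straight([*P,.280],max_speed=.07,rotation=q,stop_force=6));st()
ctrl.sleep(.2)
print(ctrl.move_straight([*P,.2715],max_speed=.01,rotation=q,stop_force=3));s=st()
if s["ee_pos"][2]<.2765:
    ctrl.open();ctrl.sleep(.3);st()
    ctrl.move_straight([*P,.36],max_speed=.08,rotation=q,stop_force=6);ctrl.sleep(.3)
    ctrl.reach([*P,.42],q);ctrl.sleep(.2)
snap("wrist","w10");snap("top","t10");st()
```

```text
False
t28.73 [ 0.50912 -0.42093  0.28053] F fwd/lat/z -0.89 0.26 -1.86 gap 0.175
True
t29.52 [ 0.50899 -0.42077  0.27418] F fwd/lat/z 0.84 0.09 4.9 gap 0.173
t30.51 [ 0.50858 -0.42028  0.27298] F fwd/lat/z 0.43 0.59 0.69 gap 1.001
t32.70 [ 0.50879 -0.42059  0.41858] F fwd/lat/z 0.03 -0.17 0.14 gap 0.998
```

View pics/w10.png

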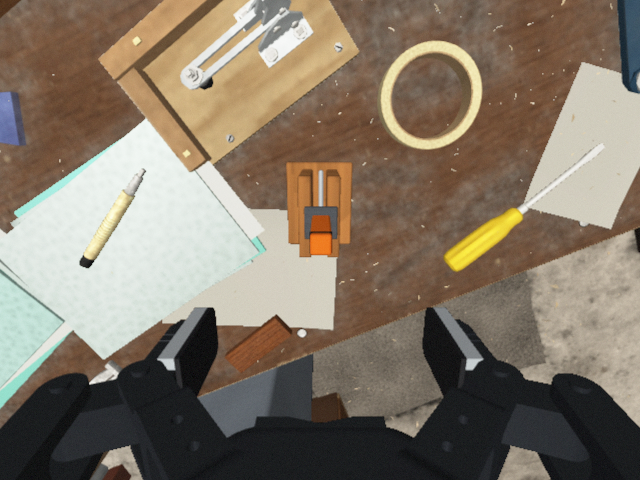

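View pics/t10.png

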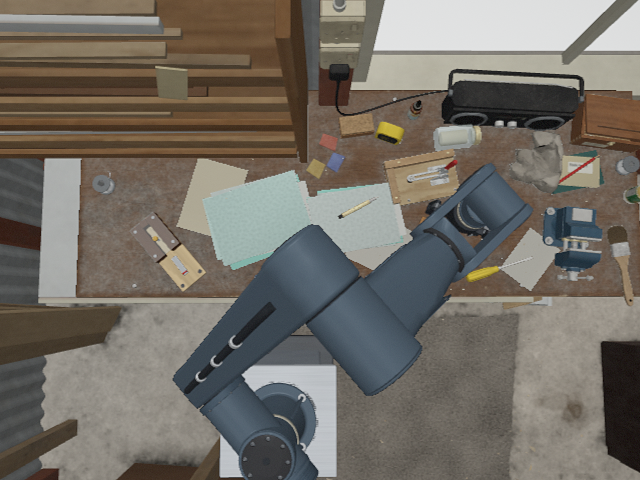

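Run:
```python
from h import *
X=np.array([np.cos(PSI),np.sin(PSI)])
f=np.load("pics/w8.npz");T=f["T"]
for n,u,v,z in(("rear",320.5,123,.015),("hoop",318.5,183,.0225)): print(n,(ray("wrist",u,v,T,z)[:2]-M)@X)
d8=f["d"];print("key top z",[pt("wrist",u,v,d8[v,u],T)[2].round(4) for u,v in((320,130),(319,150),(318,175))])
f=np.load("pics/w10.npz");T,d=f["T"],f["d"]
print("handle top",pt("wrist",320,244,d[244,320],T),"collar",pt("wrist",309,222,d[222,309],T),pt("wrist",333,222,d[222,333],T))
ctrl.sign_off()
```

```text
rear -0.012321584630065375
hoop -0.06774806439866277
key top z [np.float64(0.0155), np.float64(0.0157), np.float64(0.0148)]
handle top [ 0.50841572 -0.42139503  0.14555809] collar [ 0.51270572 -0.41246848  0.07987934] [ 0.50379577 -0.43202106  0.07903988]
the job is handed in; nothing more can be done
```

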